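# Call the pool shot and start the shot clock

## Robot

A 7-joint arm with a two-finger parallel gripper is mounted at the origin on the work surface. World frame = base frame: x ahead of the robot, y to its left, z up, the work surface at z = 0. Lengths are in m, angles in degrees, forces in N, time in s.
With the tool pointing down it reaches from about 0.425 to 0.925 m from the base axis. Payload 6.8 kg.
Tool frame: the origin (TCP) lies between the finger pads, 19 mm behind the fingertips; this is the grasp point; z points along the fingers, y is the line along which they close (so a half turn about z gives the same grasp; the last joint's range is limited). The gripper opens to 85 mm and grips with 20 to 120 N. Pads are 22 mm wide; open, the fingers measure 114 mm over their backs; the gripper's body (76 mm by 85 mm) begins 54 mm behind the grasp point. The pads swing forward as they close: fully open they stand 13 mm farther back than shut.
Start: joints at [67.145, 27.33, 1.283, 89.118, -0.659, 63.558, -4.761], TCP at [0.194, -0.647, 0.25] pointing down, gripper open.
Joint ranges: [-169.35, 169.35], [-19.33, 120.38], [-80.79, 83.38], [13.8, 139.57], [-78.32, 258.32], [9.67, 109.79], [-169.56, 169.56]. Speed limits (degrees/s): [136.94, 136.94, 180, 180, 180, 180, 180].

## Interface

Orientations are given as [roll, pitch, yaw] about the fixed x, y, z axes, in that order (R = Rz(yaw) Ry(pitch) Rx(roll)).
In Python, from rig import observe, camera, camera_params, hand_in gives the robot as it stands. The module is installed in compiled form; this text tells all that it offers.
- The arm moves only by the tool carry_out, never from a script. Its argument "series" is a list of rows, each an object of numbers: "tx", "ty", "tz": the shift along the tool's x, y, z in cm; "ax", "ay", "az": the turn, a rotation vector about the tool's x, y, z in degrees; "jaw": the finger opening in cm, from 0 to 8.54. A call has 1 to 8 rows; each row shifts and turns the commanded pose from where the row before left it, along the tool's axes as they then stand; what a row does not reach is not made up. A row lasts 1/8 s, in which the tool goes at most 62.5 mm and 10.7 degrees, less where a joint would pass 70% of its speed; a pose out of reach is approached as far as the arm can. A call is refused whole if a number of a shift passes 6.25 or a number of a turn 10.7, either way. A call with a gripper value outside its range is refused whole. The fingers move at their own pace and stop on an object; the grip force is fixed at half the most. Time passes only in rows, so rows that do not move let the fingers close. It gives the time, the measured TCP pose, the force, the opening and the grip force at its end, in the units of the state.
- observe(): the state, without advancing time (a new reading comes with each control period).
- camera(name): name is "scene" or "top" or "wrist"; returns (picture, depth): 420x560x3 uint8, red, green, blue; 420x560 float32, m along the optical axis (not along the pixel's ray), 0 where there is no reading.
- camera_params(name): a dict with "K" (3x3 intrinsics, pixels), "pose" (4x4, takes a point from camera to world coordinates); the wrist camera has in their place "tool_from_camera" (4x4, takes a point from camera to tool coordinates, whose origin is the TCP and whose axes are the flange's). Camera axes: x right, y up, looking along -z (the intrinsics and any distortion apply to the point x, -y, -z); pixel columns grow to the right and rows downward; lengths in m; the calibration is good to about 2 mm. A picture is of the moment at which its call begins: read the wrist's pose just before it. camera_params takes no time and is no camera call.
- hand_in(): hands the job in; it is judged then, once.
The state is a dict: "time_s": time; "qpos": joint angles; "qd": joint speeds; "joint_efforts": joint torques, N m; "position": TCP position; "tcp_rot": TCP orientation; "ft_force": force on the tool from outside, world axes, zero at the start; "wrist_torque": the same for the moment, N m; "width": finger opening in m; "grip_force": force on a finger pad.
Only numpy, scipy, OpenCV 4.12 (cv2) and the standard library are available. Lean on these libraries where they do the work, as an engineer would, in place of code of your own. Each camera call takes 0.05 s, during which the arm holds its last target. There are 200 camera calls.

## Task

Call the next shot at the pool table: with the fingertips, point straight down at the ball that lies close to the cushion, from just above it, and stay there for two seconds; then point in the same way at the side pocket, from just above its mouth, for two seconds. Then press the button of the shot timer on the wooden rail all the way down, let it come up again and leave the hand clear. Do not touch or move any ball or chalk.

Things in the scene. Friction and masses are not known exactly. Their poses are not given: they have to be found in the camera images.
- cushion_ball_center (a point): Centre of the ball that lies close to the cushion (the ball to be called): a plain dark red pool ball, 57 mm in diameter, loose on the cloth, with a gap of 5 to 15 mm to the cushion; its centre is 28.5 mm above the cloth (z = 0). It lies to the left or to the right of the side pocket. It rolls away at a touch.
- open_ball_center (a point): Centre of a second ball, just like the first one (dark red, 57 mm), but lying out in the open, its centre 110 to 145 mm from the cushion. Leave alone.
- cue_ball_center (a point): Centre of the white cue ball, 57 mm, also out in the open, 110 to 145 mm from the cushion. Leave alone.
- side_pocket (a point): The side pocket: a round black hole, 110 mm across, in the far long side of the table, in the 136 mm gap between the two far cushions, 45 mm behind their front edges. The point is the centre of its mouth at cloth level (z = 0); x points across the rail away from the robot, y along it. A black collar and the rail stand 45 mm high round its back; the cushions are 40 mm high.
- timer_top (a point): Centre of the top face of the shot timer's round grey push button (36 mm across) when up; the button stands on a black housing fixed to the flat top of the wooden rail, which is 42 mm above the cloth. The timer stands left or right of the side pocket, 150 to 200 mm from it along the rail. Press it straight down; z is up.
- timer (a joint): Travel of the timer's button: 0 up, 0.006 m fully down; a spring of about 4 N at full travel pushes it up again when it is let go.
- chalk_cloth: Cue chalk, a loose 22 mm cube, 21 mm high, on the cloth near the cushion, on the other side of the pocket from the called ball. Origin: centre of its underside. Leave alone.
- chalk_rail: Cue chalk, a loose 22 mm cube, 21 mm high, on top of the wooden rail, on the other side of the pocket from the timer. Origin: centre of its underside. Leave alone.
- cushion_ball: The same ball as point cushion_ball_center; its origin is a point of the ball's surface (at the underside at the start). Use the centre.
- open_ball: The same ball as point open_ball_center; its origin is a point of the ball's surface (at the underside at the start). Use the centre.
- cue_ball: The same ball as point cue_ball_center; its origin is a point of the ball's surface (at the underside at the start). Use the centre.
Things that resemble listed ones, but are neither listed nor needed, are in the scene too. Leave any blue or green look-alike of the cushion_ball alone.

How it is judged (in metres and radians):
On the way, in this order (a step that is already met when the one before it is completed fails the run):
1. the tool point stays just above the ball by the cushion (within 25 mm sideways, 75 to 155 mm above the cloth), touching nothing, for 1.5 s (horizontal distance between the grasp point and cushion_ball_center below 0.025 m and height (world z) of the grasp point between 0.075 and 0.155 m and contact force between the fingers and anything else below 0.3 N), for 1.5 s.
2. then it stays just above the side pocket (within 30 mm sideways, 35 to 155 mm above the cloth), touching nothing, for 1.5 s (horizontal distance between the grasp point and side_pocket below 0.03 m and height (world z) of the grasp point between 0.035 and 0.155 m and contact force between the fingers and anything else below 0.3 N), for 1.5 s.
3. then the timer's button is pressed down by the fingers (at least 4.5 mm of its 6 mm) (value of joint timer above 0.0045 m and contact force between the fingers and anything else above 0.5 N), for 0.05 s.
At the end, for the whole second after the job is handed in: The timer's button is up again (within 1.5 mm), and all three balls and both chalks are within 8 mm of where they began (value of joint timer below 0.0015 m and distance of each of cushion_ball_center, open_ball_center, cue_ball_center, chalk_cloth, chalk_rail from where it was at the start of the episode below 0.008 m); the robot touches nothing.
It fails at once if a ball is touched by the robot (contact force between any of the fingers, the arm and cushion_ball above 0.2 N or contact force between any of the fingers, the arm and open_ball above 0.2 N or contact force between any of the fingers, the arm and cue_ball above 0.2 N).
It fails at once if a ball or a chalk is moved by more than 8 mm, or lifted (not (distance of each of cushion_ball_center, open_ball_center, cue_ball_center, chalk_cloth, chalk_rail from where it was at the start of the episode below 0.008 m)).
It fails at once if a chalk is touched by the robot (contact force between any of the fingers, the arm and chalk_cloth above 0.2 N or contact force between any of the fingers, the arm and chalk_rail above 0.2 N).
It also fails if it takes over 51 s, if anything falls off the work surface, if the arm or the gripper's body presses on something with over 40 N, if the wrist force passes 120 N, or if a joint passes its speed limit or range.

## Working session

There is one attempt and no reset: what is moved stays moved. The work goes in short steps, Python scripts to look and compute and a tool call to move; the robot and the scene stay as the last step left them, time stands still between calls to the robot, and variables do not carry over. Pictures are saved under pics/ and viewed, at most 10 in all, crops included, and the job is handed in when it is done.

Besides the shell and the picture viewer there is one more tool, called after ">>>" in YAML: its name, and indented under it one key for each argument. carry_out: Moves the arm, as the interface text tells. Its arguments: {"type":"object","properties":{"series":{"type":"array"}},"required":["series"]}

```bash
mkdir -p pics
python3 - <<'E'
from rig import *
import cv2,numpy as np
s=observe();print(s['time_s'],s['position'],s['tcp_rot'],s['width'])
for n in("scene","top"):
    p,d=camera(n);cv2.imwrite(f'pics/{n}0.png',p[:,:,::-1]);np.savez(f'{n}0.npz',p=p,d=d)
    c=camera_params(n);print(n,c)
E
```

```text
0.0 [ 0.19335354 -0.64614112  0.24901683] [-1.79896323e+02  8.14520161e-03  1.66614387e+01] 0.08559080533020183
scene {'K': array([[418.64180438,   0.        , 283.39642939],
       [  0.        , 418.64180438, 206.35486948],
       [  0.        ,   0.        ,   1.        ]]), 'pose': array([[-0.15414988, -0.71222637,  0.68481487,  1.02395367],
       [ 0.98804579, -0.1098377 ,  0.10817206,  0.06679689],
       [-0.0018245 ,  0.69330316,  0.72064374,  0.58508832],
       [ 0.        ,  0.        ,  0.        ,  1.        ]])}
top {'K': array([[434.24021906,   0.        , 281.76071542],
       [  0.        , 434.24021906, 210.90554766],
       [  0.        ,   0.        ,   1.        ]]), 'pose': array([[ 0.01980284,  0.98709619, -0.15889919,  0.39601197],
       [-0.99969147,  0.02193242,  0.01165941, -0.0047095 ],
       [ 0.014994  ,  0.15861928,  0.98722596,  0.83892833],
       [ 0.        ,  0.        ,  0.        ,  1.        ]])}
```

View pics/top0.png

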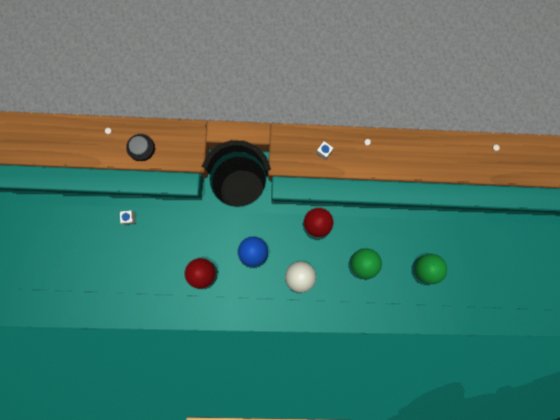

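View pics/scene0.png

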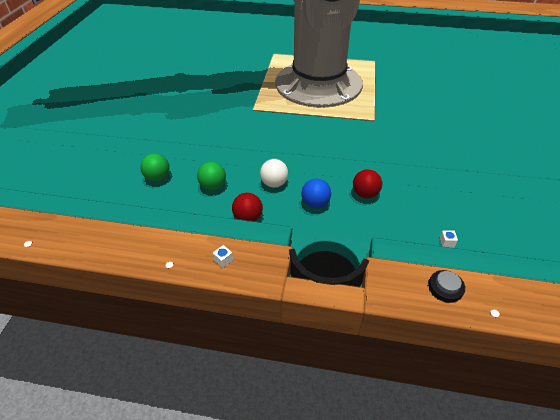

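The top view shows the called red ball at (318,222), the open red ball at (200,273), the cue ball at (301,277), the pocket around (238,178), the timer button at (138,147), and chalks at (126,217) and (325,149). The scene view agrees: called ball (247,208), pocket (328,260), button (449,284).

```bash
cat > h.py <<'E'
import numpy as np,cv2
from rig import camera_params
def ray(n,u,v):
    c=camera_params(n);K,T=c['K'],c['pose']
    d=T[:3,:3]@np.array([(u-K[0,2])/K[0,0],-(v-K[1,2])/K[1,1],-1]);return T[:3,3],d
def plane(n,u,v,z):
    o,d=ray(n,u,v);return (o+d*(z-o[2])/d[2]).round(4)
def tri(a,b):
    (o,d),(p,e)=ray('top',*a),ray('scene',*b)
    t=np.linalg.lstsq(np.c_[d,-e],p-o,rcond=None)[0];A,B=o+t[0]*d,p+t[1]*e
    return ((A+B)/2).round(4),np.linalg.norm(A-B).round(4)
def blobs(m,mn=40):
    n,l,s,c=cv2.connectedComponentsWithStats(m.astype(np.uint8));return [(c[i].round(1),s[i].tolist()) for i in range(1,n) if s[i,4]>mn]
E
python3 - <<'E'
from h import *
R={}
for n in('top','scene'):
    z=np.load(n+'0.npz');p=z['p'];d=z['d'];h=cv2.cvtColor(p,cv2.COLOR_RGB2HSV);H,S,V=[h[...,i].astype(int) for i in range(3)]
    r,g,b=[p[...,i].astype(int) for i in range(3)]
    print(n)
    print(' red',[(c,s,plane(n,*c,.0285)) for c,s in blobs((r>50)&(g<.25*r)&(b<.25*r),200)])
    print(' white',[(c,s,plane(n,*c,.0285)) for c,s in blobs((V>130)&(S<60),100) if s[4]<3000])
    print(' black',[(c,s,plane(n,*c,.0)) for c,s in blobs(V<45,300) if s[4]<6000])
    u,v=(138,146) if n=='top' else (449,284)
    w=np.zeros(V.shape,bool);w[v-25:v+26,u-25:u+26]=1
    print(' btn',[(c,s,plane(n,*c,.07)) for c,s in blobs(w&(S<50)&(V>70),60)])
    for q in [(u,v)]+([(238,178),(203,192),(272,195),(203,199),(272,203)] if n=='top' else []):
        o,dr=ray(n,*q);print(q,(o+dr*d[q[1],q[0]]).round(4))
E
```

```text
top
 red [(array([318.1, 222.1]), [305, 209, 27, 27, 572], array([ 0.5066, -0.0832,  0.0285])), (array([199.9, 273. ]), [186, 259, 29, 29, 626], array([0.4072, 0.1343, 0.0285]))]
 white [(array([190.6,   4.7]), [181, 0, 22, 14, 120], array([0.9482, 0.1801, 0.0285])), (array([220.3,   5.3]), [202, 0, 34, 15, 160], array([0.9487, 0.1196, 0.0285])), (array([252.2,   6. ]), [234, 0, 34, 16, 170], array([0.9491, 0.0545, 0.0285])), (array([413.4,  10.1]), [404, 3, 21, 17, 115], array([ 0.9498, -0.2762,  0.0285])), (array([137.7,  15. ]), [129, 7, 20, 17, 116], array([0.9221, 0.2857, 0.0285])), (array([170.1,  15.6]), [162, 8, 20, 16, 129], array([0.9227, 0.2202, 0.0285])), (array([202.3,  16.7]), [193, 10, 22, 15, 142], array([0.9222, 0.155 , 0.0285])), (array([124.4,  31.6]), [114, 24, 23, 18, 140], array([0.8849, 0.3097, 0.0285])), (array([443.1,  40.7]), [425, 33, 33, 18, 172], array([ 0.8836, -0.3348,  0.0285])), (array([102.8,  43.7]), [94, 35, 20, 17, 128], array([0.8574, 0.3506, 0.0285])), (array([477. ,  41.2]), [463, 34, 27, 17, 130], array([ 0.8845, -0.404 ,  0.0285])), (array([4
[... 1664 characters left out ...]
8]), [260, 159, 28, 24, 520], array([ 0.4001, -0.0517,  0.0285])), (array([449.2, 239.6]), [441, 231, 17, 17, 162], array([0.5298, 0.276 , 0.0285])), (array([222.8, 256.9]), [213, 245, 20, 23, 226], array([ 0.6249, -0.0979,  0.0285])), (array([449.1, 280.2]), [438, 271, 23, 19, 336], array([0.6148, 0.2662, 0.0285])), (array([  3.6, 320.9]), [0, 314, 12, 20, 126], array([ 0.7871, -0.3853,  0.0285]))]
 black [(array([326.9, 268.1]), [289, 249, 79, 38, 1955], array([0.6004, 0.0744, 0.    ])), (array([443.7, 290.4]), [428, 271, 37, 31, 411], array([0.6154, 0.2655, 0.    ]))]
 btn [(array([449. , 280.4]), [437, 271, 25, 20, 377], array([0.6457, 0.2512, 0.07  ]))]
(449, 284) [0.6468 0.253  0.0628]
```

Run:
```python
from h import *
print('btn',tri((137.9,144.9),(449,280.4)))
a=plane('top',2,112,.042);b=plane('top',558,135,.042);print('rail back',a,b,np.degrees(np.arctan2(*(b-a)[:2])))
print('front rim',plane('top',240,206,0))
for q in[(203,199),(272,203),(203,190),(272,194)]:print(q,plane('top',*q,.04))
z=np.load('top0.npz');p=z['p'];g=cv2.cvtColor(p,cv2.COLOR_RGB2GRAY).astype(int)
for u in(60,160,180,300,350,400):print(u,[int(x) for x in g[180:216,u]])
d=z['d']
def P(u,v):
    o,r=ray('top',u,v);return o+r*d[v,u]
for u in(160,400):print(u,[(v,*P(u,v)[[0,2]].round(3).tolist()) for v in range(164,212,3)])
print('chalk',plane('top',325,149,.063),plane('top',126,217,.021))
# hole floor edge: extents of hole region
hm=np.array([[P(u,v)[2] for u in range(195,285)] for v in range(150,212)])<-.02
ys,xs=np.nonzero(hm);print(xs.min()+195,xs.max()+195,ys.min()+150,ys.max()+150)
```

```text
btn (array([0.639 , 0.2546, 0.0609]), np.float64(0.0003))
rail back [0.7037 0.524  0.042 ] [ 0.6846 -0.5448  0.042 ] -178.97620423309584
front rim [0.539  0.0673 0.    ]
(203, 199) [0.5438 0.1333 0.04  ]
(272, 203) [0.5392 0.0044 0.04  ]
(203, 190) [0.561  0.1341 0.04  ]
(272, 194) [0.5563 0.0048 0.04  ]
60 [101, 101, 102, 103, 105, 105, 107, 108, 101, 82, 53, 38, 39, 51, 79, 92, 92, 93, 92, 92, 92, 92, 93, 93, 94, 96, 95, 95, 95, 96, 97, 96, 97, 96, 96, 97]
160 [104, 107, 107, 109, 109, 110, 111, 112, 113, 114, 114, 115, 107, 86, 57, 38, 39, 52, 62, 90, 105, 107, 107, 108, 108, 108, 108, 108, 109, 109, 109, 109, 110, 111, 111, 110]
180 [107, 108, 109, 109, 110, 110, 112, 113, 114, 114, 115, 116, 117, 107, 83, 54, 39, 41, 52, 64, 92, 108, 110, 111, 111, 111, 110, 112, 111, 111, 113, 112, 112, 113, 113, 113]
300 [106, 106, 107, 107, 108, 109, 110, 111, 111, 113, 113, 114, 114, 115, 116, 117, 117, 118, 105, 82, 53, 39, 50, 58, 66, 96, 114, 115, 115, 116, 115, 115, 117, 115, 113, 111]
350 [88, 100, 104, 104, 105, 106, 106, 106, 108, 109, 109, 110, 111, 111, 111, 112, 113, 115, 115, 114,
[... 503 characters left out ...]
, 0.547, 0.001), (203, 0.541, -0.0), (206, 0.536, -0.001), (209, 0.529, 0.001)]
400 [(164, 0.62, 0.041), (167, 0.614, 0.04), (170, 0.608, 0.042), (173, 0.602, 0.041), (176, 0.596, 0.043), (179, 0.59, 0.042), (182, 0.585, 0.041), (185, 0.579, 0.04), (188, 0.573, 0.04), (191, 0.568, 0.04), (194, 0.562, 0.041), (197, 0.556, 0.039), (200, 0.55, 0.039), (203, 0.545, 0.038), (206, 0.546, 0.0), (209, 0.54, -0.002)]
chalk [ 0.639  -0.0918  0.063 ] [0.5094 0.2803 0.021 ]Traceback (most recent call last):
  File "<stdin>", line 14, in <module>
  File "<stdin>", line 10, in P
  File "h.py", line 4, in ray
    c=camera_params(n);K,T=c['K'],c['pose']
ValueError: time passes only in moves, steps and waits
```

Run:
```python
import cv2
p=cv2.imread('pics/top0.png')[120:240,90:350];cv2.imwrite('pics/crop.png',cv2.resize(p,None,fx=3,fy=3,interpolation=cv2.INTER_CUBIC))
```

```text
(no output)
```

View pics/crop.png

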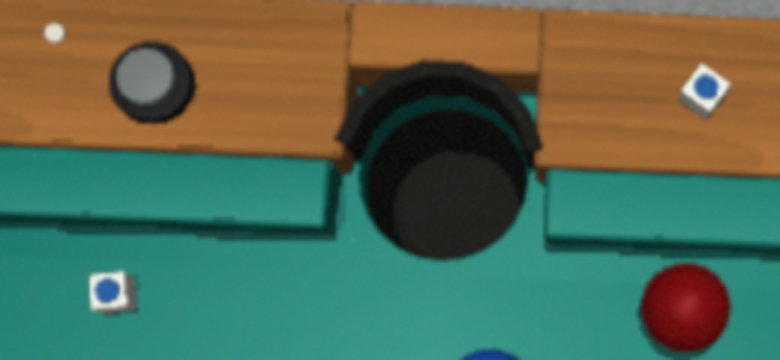

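The crop shows the pocket mouth centred near (444,177), i.e. full-image (238,179). That puts the pocket at about (0.593, 0.074), the ball at (0.506, -0.083) and the button top at (0.639, 0.255, 0.061).

>>> carry_out:
  series:
    - {"tx": 1.5,"ty": -1.4,"jaw": 0}
    - {"tx": 2.9,"ty": -2.8}
    - {"tx": 2.9,"ty": -2.8}
    - {"tx": 2.9,"ty": -2.8}
    - {"tx": 2.9,"ty": -2.8}
    - {"tx": 2.9,"ty": -2.8}
    - {"tx": 2.9,"ty": -2.8}
    - {"tx": 2.9,"ty": -2.8}

```text
validation failed for argument at $.se...
```

>>> carry_out:
  series:
    - {"tx": 2.9,"ty": -2.8}
    - {"tx": 2.9,"ty": -2.8}
    - {"tx": 2.9,"ty": -2.8}
    - {"tx": 2.9,"ty": -2.8}
    - {"tx": 2.9,"ty": -2.8}
    - {"tx": 2.9,"ty": -2.8}
    - {"tx": 2.9,"ty": -2.8}
    - {}

```text
validation failed for argument at $.se...
```

```bash
cat > go.py <<'E'
import sys,numpy as np
from rig import observe
from scipy.spatial.transform import Rotation as Ro
s=observe();R=Ro.from_euler('xyz',s['tcp_rot'],degrees=True)
print(s['time_s'],s['position'].round(4),s['tcp_rot'].round(2),s['qpos'].round(1),s['ft_force'].round(2),s['width'])
for n,t in dict(ball=(.5064,-.083,.115),pocket=(.593,.0735,.11),timer=(.639,.2546,.10)).items():
    print(n,(R.inv().apply(np.array(t)-s['position'])*100).round(2))
E
python3 go.py
```

```text
0.1 [ 0.1934 -0.6462  0.2491] [-1.7991e+02  1.0000e-02  1.6660e+01] [67.1 27.4  1.3 89.2 -0.7 63.6 -4.8] [-0.42  0.15 -1.51] 0.0852343809865574
ball [ 46.14 -44.96  13.48]
pocket [ 58.92 -57.47  14.  ]
timer [ 68.52 -73.49  15.02]
```

>>> carry_out:
  series:
    - {"tx": 1.5,"ty": -1.4,"tz": 0,"ax": 0,"ay": 0,"az": 0,"jaw": 0}

```text
time_s: 0.22
position: [0.2028, -0.629, 0.2493]
tcp_rot: [-180.0, 0.1, 16.5]
ft_force: [0.5, 0.2, 0.1]
width: 0.0699
grip_force: 0.0
```

>>> carry_out:
  series:
    - {"tx": 3,"ty": -2.9,"tz": 0,"ax": 0,"ay": 0,"az": 0,"jaw": 0}
    - {"tx": 3,"ty": -2.9,"tz": 0,"ax": 0,"ay": 0,"az": 0,"jaw": 0}
    - {"tx": 3,"ty": -2.9,"tz": 0,"ax": 0,"ay": 0,"az": 0,"jaw": 0}
    - {"tx": 3,"ty": -2.9,"tz": 0,"ax": 0,"ay": 0,"az": 0,"jaw": 0}
    - {"tx": 3,"ty": -2.9,"tz": 0,"ax": 0,"ay": 0,"az": 0,"jaw": 0}
    - {"tx": 3,"ty": -2.9,"tz": 0,"ax": 0,"ay": 0,"az": 0,"jaw": 0}
    - {"tx": 3,"ty": -2.9,"tz": 0,"ax": 0,"ay": 0,"az": 0,"jaw": 0}
    - {"tx": 3,"ty": -2.9,"tz": 0,"ax": 0,"ay": 0,"az": 0,"jaw": 0}

```text
time_s: 1.23
position: [0.3678, -0.3351, 0.25]
tcp_rot: [-180.0, -0.0, 16.7]
ft_force: [0.7, -0.1, 0.0]
width: -0.0001
grip_force: 0.0
```

>>> carry_out:
  series:
    - {"tx": 3,"ty": -2.9,"tz": 0,"ax": 0,"ay": 0,"az": 0,"jaw": 0}
    - {"tx": 3,"ty": -2.9,"tz": 0,"ax": 0,"ay": 0,"az": 0,"jaw": 0}
    - {"tx": 3,"ty": -2.9,"tz": 0,"ax": 0,"ay": 0,"az": 0,"jaw": 0}
    - {"tx": 3,"ty": -2.9,"tz": 0,"ax": 0,"ay": 0,"az": 0,"jaw": 0}
    - {"tx": 3,"ty": -2.9,"tz": 0,"ax": 0,"ay": 0,"az": 0,"jaw": 0}
    - {"tx": 3,"ty": -2.9,"tz": 0,"ax": 0,"ay": 0,"az": 0,"jaw": 0}
    - {"tx": 2.6,"ty": -2.9,"tz": 0,"ax": 0,"ay": 0,"az": 0,"jaw": 0}
    - {"tx": 0,"ty": 0,"tz": 0,"ax": 0,"ay": 0,"az": 0,"jaw": 0}

```text
time_s: 2.22
position: [0.5068, -0.0796, 0.2501]
tcp_rot: [-179.9, -0.1, 17.1]
ft_force: [-0.7, -0.1, -0.4]
width: -0.0001
grip_force: 0.0
```

```bash
python3 go.py; python3 -c "
from rig import *;import cv2
p,d=camera('wrist');cv2.imwrite('pics/w1.png',p[:,:,::-1])"
```

```text
2.225 [ 0.5068 -0.0796  0.2501] [-1.7993e+02 -5.0000e-02  1.7070e+01] [ 18.9  13.3 -19.6 110.    5.2  57.5 -75.9] [-0.73 -0.08 -0.36] -9.405803112136281e-05
ball [-0.15  0.33 13.51]
pocket [ 12.72 -12.09  14.03]
timer [ 22.43 -28.05  15.06]
```

View pics/w1.png

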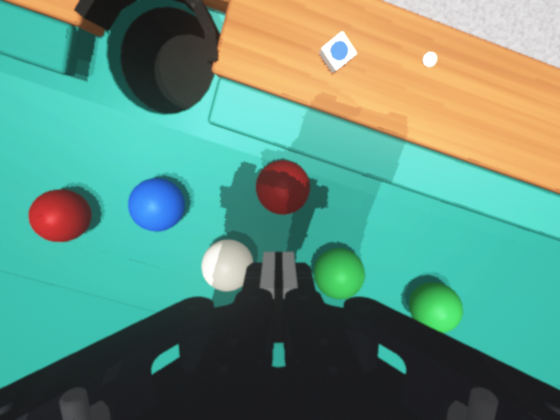

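The wrist view shows the called ball at (283,187) ahead of the closed fingertips, with nothing tall around it. Descending above it.

>>> carry_out:
  series:
    - {"tx": 0,"ty": 0.3,"tz": 2,"ax": 0,"ay": 0,"az": 0,"jaw": 0}
    - {"tx": 0,"ty": 0,"tz": 3,"ax": 0,"ay": 0,"az": 0,"jaw": 0}
    - {"tx": 0,"ty": 0,"tz": 3,"ax": 0,"ay": 0,"az": 0,"jaw": 0}
    - {"tx": 0,"ty": 0,"tz": 3,"ax": 0,"ay": 0,"az": 0,"jaw": 0}
    - {"tx": 0,"ty": 0,"tz": 1.5,"ax": 0,"ay": 0,"az": 0,"jaw": 0}
    - {"tx": 0,"ty": 0,"tz": 1,"ax": 0,"ay": 0,"az": 0,"jaw": 0}
    - {"tx": 0,"ty": 0,"tz": 0,"ax": 0,"ay": 0,"az": 0,"jaw": 0}
    - {"tx": 0,"ty": 0,"tz": 0,"ax": 0,"ay": 0,"az": 0,"jaw": 0}

```text
time_s: 3.28
position: [0.5079, -0.0874, 0.1158]
tcp_rot: [180.0, -0.1, 16.7]
ft_force: [-0.9, -0.5, -0.9]
width: 0.0001
grip_force: 0.0
```

>>> carry_out:
  series:
    - {"tx": 0,"ty": 0,"tz": 0,"ax": 0,"ay": 0,"az": 0,"jaw": 0}
    - {"tx": 0,"ty": 0,"tz": 0,"ax": 0,"ay": 0,"az": 0,"jaw": 0}
    - {"tx": 0,"ty": 0,"tz": 0,"ax": 0,"ay": 0,"az": 0,"jaw": 0}
    - {"tx": 0,"ty": 0,"tz": 0,"ax": 0,"ay": 0,"az": 0,"jaw": 0}
    - {"tx": 0,"ty": 0,"tz": 0,"ax": 0,"ay": 0,"az": 0,"jaw": 0}
    - {"tx": 0,"ty": 0,"tz": 0,"ax": 0,"ay": 0,"az": 0,"jaw": 0}
    - {"tx": 0,"ty": 0,"tz": 0,"ax": 0,"ay": 0,"az": 0,"jaw": 0}
    - {"tx": 0,"ty": 0,"tz": 0,"ax": 0,"ay": 0,"az": 0,"jaw": 0}

```text
time_s: 4.28
position: [0.5073, -0.0873, 0.115]
tcp_rot: [180.0, 0.0, 16.7]
ft_force: [-0.8, -0.7, -0.7]
width: -0.0002
grip_force: 0.0
```

>>> carry_out:
  series:
    - {"tx": 0,"ty": 0,"tz": 0,"ax": 0,"ay": 0,"az": 0,"jaw": 0}
    - {"tx": 0,"ty": 0,"tz": 0,"ax": 0,"ay": 0,"az": 0,"jaw": 0}
    - {"tx": 0,"ty": 0,"tz": 0,"ax": 0,"ay": 0,"az": 0,"jaw": 0}
    - {"tx": 0,"ty": 0,"tz": 0,"ax": 0,"ay": 0,"az": 0,"jaw": 0}
    - {"tx": 0,"ty": 0,"tz": 0,"ax": 0,"ay": 0,"az": 0,"jaw": 0}
    - {"tx": 0,"ty": 0,"tz": 0,"ax": 0,"ay": 0,"az": 0,"jaw": 0}
    - {"tx": 0,"ty": 0,"tz": 0,"ax": 0,"ay": 0,"az": 0,"jaw": 0}
    - {"tx": 0,"ty": 0,"tz": 0,"ax": 0,"ay": 0,"az": 0,"jaw": 0}

```text
time_s: 5.28
position: [0.5073, -0.0872, 0.115]
tcp_rot: [180.0, -0.0, 16.7]
ft_force: [-0.4, 0.7, 0.6]
width: 0.0001
grip_force: 0.0
```

```bash
python3 go.py
```

```text
5.275 [ 0.5073 -0.0872  0.115 ] [180.    -0.    16.66] [ 17.1  23.7 -17.5 116.6  10.6  41.1 -80.3] [-0.38  0.66  0.59] 0.00014804751239571616
ball [ 0.03 -0.43  0.  ]
pocket [ 12.81 -12.94   0.5 ]
timer [ 22.41 -28.98   1.5 ]
```

>>> carry_out:
  series:
    - {"tx": 1.2,"ty": -1.2,"tz": -1,"ax": 0,"ay": 0,"az": 0,"jaw": 0}
    - {"tx": 2.2,"ty": -2.2,"tz": -1,"ax": 0,"ay": 0,"az": 0,"jaw": 0}
    - {"tx": 2.5,"ty": -2.6,"tz": 0,"ax": 0,"ay": 0,"az": 0,"jaw": 0}
    - {"tx": 2.5,"ty": -2.5,"tz": 0,"ax": 0,"ay": 0,"az": 0,"jaw": 0}
    - {"tx": 2.3,"ty": -2.3,"tz": 0,"ax": 0,"ay": 0,"az": 0,"jaw": 0}
    - {"tx": 1.4,"ty": -1.4,"tz": 1,"ax": 0,"ay": 0,"az": 0,"jaw": 0}
    - {"tx": 0.7,"ty": -0.7,"tz": 1.5,"ax": 0,"ay": 0,"az": 0,"jaw": 0}
    - {"tx": 0,"ty": 0,"tz": 0,"ax": 0,"ay": 0,"az": 0,"jaw": 0}

```text
time_s: 6.28
position: [0.5916, 0.0729, 0.108]
tcp_rot: [-180.0, 0.2, 16.7]
ft_force: [-0.1, 0.1, -0.3]
width: -0.0002
grip_force: 0.0
```

>>> carry_out:
  series:
    - {"tx": 0,"ty": 0,"tz": 0,"ax": 0,"ay": 0,"az": 0,"jaw": 0}
    - {"tx": 0,"ty": 0,"tz": 0,"ax": 0,"ay": 0,"az": 0,"jaw": 0}
    - {"tx": 0,"ty": 0,"tz": 0,"ax": 0,"ay": 0,"az": 0,"jaw": 0}
    - {"tx": 0,"ty": 0,"tz": 0,"ax": 0,"ay": 0,"az": 0,"jaw": 0}
    - {"tx": 0,"ty": 0,"tz": 0,"ax": 0,"ay": 0,"az": 0,"jaw": 0}
    - {"tx": 0,"ty": 0,"tz": 0,"ax": 0,"ay": 0,"az": 0,"jaw": 0}
    - {"tx": 0,"ty": 0,"tz": 0,"ax": 0,"ay": 0,"az": 0,"jaw": 0}
    - {"tx": 0,"ty": 0,"tz": 0,"ax": 0,"ay": 0,"az": 0,"jaw": 0}

```text
time_s: 7.28
position: [0.593, 0.0731, 0.11]
tcp_rot: [180.0, 0.0, 16.7]
ft_force: [0.2, 0.9, -0.0]
width: 0.0002
grip_force: 0.0
```

>>> carry_out:
  series:
    - {"tx": 0,"ty": 0,"tz": 0,"ax": 0,"ay": 0,"az": 0,"jaw": 0}
    - {"tx": 0,"ty": 0,"tz": 0,"ax": 0,"ay": 0,"az": 0,"jaw": 0}
    - {"tx": 0,"ty": 0,"tz": 0,"ax": 0,"ay": 0,"az": 0,"jaw": 0}
    - {"tx": 0,"ty": 0,"tz": 0,"ax": 0,"ay": 0,"az": 0,"jaw": 0}
    - {"tx": 0,"ty": 0,"tz": 0,"ax": 0,"ay": 0,"az": 0,"jaw": 0}
    - {"tx": 0,"ty": 0,"tz": 0,"ax": 0,"ay": 0,"az": 0,"jaw": 0}
    - {"tx": 0,"ty": 0,"tz": 0,"ax": 0,"ay": 0,"az": 0,"jaw": 0}
    - {"tx": 0,"ty": 0,"tz": 0,"ax": 0,"ay": 0,"az": 0,"jaw": 0}

```text
time_s: 8.28
position: [0.593, 0.073, 0.11]
tcp_rot: [180.0, 0.0, 16.7]
ft_force: [0.3, -0.1, 0.1]
width: 0.0002
grip_force: 0.0
```

```bash
python3 go.py
```

```text
8.275 [0.593 0.073 0.11 ] [180.     0.    16.66] [  0.7  30.6 -18.1 105.6  12.8  45.7 -97.3] [ 0.34 -0.07  0.14] 0.00023989890800537087
ball [-12.77  12.47  -0.5 ]
pocket [ 0.02 -0.04 -0.  ]
timer [  9.62 -16.07   1.  ]
```

>>> carry_out:
  series:
    - {"tx": 0.8,"ty": -1.3,"tz": -1,"ax": 0,"ay": 0,"az": 0,"jaw": 0}
    - {"tx": 1.6,"ty": -2.7,"tz": 0,"ax": 0,"ay": 0,"az": 0,"jaw": 0}
    - {"tx": 1.8,"ty": -3,"tz": 0,"ax": 0,"ay": 0,"az": 0,"jaw": 0}
    - {"tx": 1.8,"ty": -3,"tz": 0,"ax": 0,"ay": 0,"az": 0,"jaw": 0}
    - {"tx": 1.8,"ty": -3,"tz": 0,"ax": 0,"ay": 0,"az": 0,"jaw": 0}
    - {"tx": 1.2,"ty": -2,"tz": 0,"ax": 0,"ay": 0,"az": 0,"jaw": 0}
    - {"tx": 0.6,"ty": -1.1,"tz": 0,"ax": 0,"ay": 0,"az": 0,"jaw": 0}
    - {"tx": 0,"ty": 0,"tz": 0,"ax": 0,"ay": 0,"az": 0,"jaw": 0}

```text
time_s: 9.28
position: [0.6386, 0.2554, 0.12]
tcp_rot: [-180.0, 0.0, 16.7]
ft_force: [0.1, -0.3, -0.1]
width: 0.0
grip_force: 0.0
```

```bash
python3 go.py; python3 -c "
from rig import *;import cv2
p,d=camera('scene');p=p[200:350,340:540];cv2.imwrite('pics/s2.png',cv2.resize(p[:,:,::-1],None,fx=3,fy=3))"; python3 go.py
```

```text
9.275 [0.6386 0.2554 0.12  ] [-1.800e+02  1.000e-02  1.671e+01] [ -14.6   37.2  -18.1   92.1   13.6   53.  -110.8] [ 0.14 -0.28 -0.13] 2.9105385877058158e-05
ball [-22.39  28.61   0.5 ]
pocket [-9.6  16.11  1.  ]
timer [0.01 0.09 2.  ]
9.325 [0.6388 0.254  0.1199] [1.7995e+02 3.0000e-02 1.6630e+01] [ -14.5   37.1  -18.1   92.1   13.6   53.  -110.8] [-0.04 -0.62  0.85] -0.00020813921107147582
ball [-22.33  28.5    0.52]
pocket [-9.55 15.98  1.01]
timer [ 0.04 -0.05  1.99]
```

View pics/s2.png

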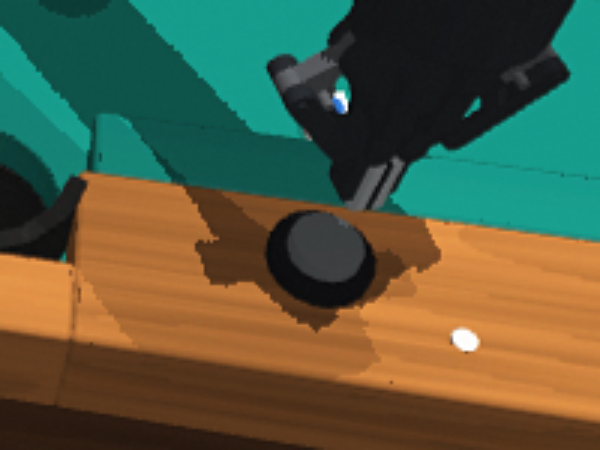

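The crop shows the closed fingertips (380,185) hovering over the rail in line above the button (325,247), nothing else near. Going down to it.

>>> carry_out:
  series:
    - {"tx": 0,"ty": 0,"tz": 1.2,"ax": 0,"ay": 0,"az": 0,"jaw": 0}
    - {"tx": 0,"ty": 0,"tz": 1.2,"ax": 0,"ay": 0,"az": 0,"jaw": 0}
    - {"tx": 0,"ty": 0,"tz": 0.8,"ax": 0,"ay": 0,"az": 0,"jaw": 0}
    - {"tx": 0,"ty": 0,"tz": 0.5,"ax": 0,"ay": 0,"az": 0,"jaw": 0}
    - {"tx": 0,"ty": 0,"tz": 0.3,"ax": 0,"ay": 0,"az": 0,"jaw": 0}
    - {"tx": 0,"ty": 0,"tz": 0,"ax": 0,"ay": 0,"az": 0,"jaw": 0}

```text
time_s: 10.07
position: [0.6387, 0.2546, 0.0801]
tcp_rot: [180.0, 0.0, 16.7]
ft_force: [-1.4, -1.0, 2.4]
width: -0.0001
grip_force: 1.2
```

>>> carry_out:
  series:
    - {"tx": 0,"ty": 0,"tz": 0.2,"ax": 0,"ay": 0,"az": 0,"jaw": 0}
    - {"tx": 0,"ty": 0,"tz": 0,"ax": 0,"ay": 0,"az": 0,"jaw": 0}

```text
time_s: 10.32
position: [0.639, 0.2549, 0.0783]
tcp_rot: [180.0, -0.0, 16.7]
ft_force: [-1.4, -1.0, 3.5]
width: -0.0
grip_force: 1.6
```

>>> carry_out:
  series:
    - {"tx": 0,"ty": 0,"tz": 0.2,"ax": 0,"ay": 0,"az": 0,"jaw": 0}
    - {"tx": 0,"ty": 0,"tz": 0,"ax": 0,"ay": 0,"az": 0,"jaw": 0}

```text
time_s: 10.58
position: [0.6391, 0.2549, 0.0768]
tcp_rot: [180.0, -0.0, 16.7]
ft_force: [-3.4, -1.5, 9.0]
width: 0.0001
grip_force: 3.9
```

>>> carry_out:
  series:
    - {"tx": 0,"ty": 0,"tz": 0.15,"ax": 0,"ay": 0,"az": 0,"jaw": 0}
    - {"tx": 0,"ty": 0,"tz": 0,"ax": 0,"ay": 0,"az": 0,"jaw": 0}

```text
time_s: 10.82
position: [0.6391, 0.2549, 0.0766]
tcp_rot: [180.0, -0.1, 16.6]
ft_force: [-5.5, -4.1, 16.6]
width: 0.0001
grip_force: 8.2
```

Force climbs steeply with no further travel: the button is bottomed. Lifting off.

>>> carry_out:
  series:
    - {"tx": 0,"ty": 0,"tz": -0.6,"ax": 0,"ay": 0,"az": 0,"jaw": 0}
    - {"tx": 0,"ty": 0,"tz": -1.5,"ax": 0,"ay": 0,"az": 0,"jaw": 0}
    - {"tx": 0,"ty": 0,"tz": -3,"ax": 0,"ay": 0,"az": 0,"jaw": 0}
    - {"tx": 0,"ty": 0,"tz": -3,"ax": 0,"ay": 0,"az": 0,"jaw": 0}
    - {"tx": 0,"ty": 0,"tz": -3,"ax": 0,"ay": 0,"az": 0,"jaw": 0}
    - {"tx": 0,"ty": 0,"tz": -1.5,"ax": 0,"ay": 0,"az": 0,"jaw": 0}
    - {"tx": 0,"ty": 0,"tz": 0,"ax": 0,"ay": 0,"az": 0,"jaw": 0}
    - {"tx": 0,"ty": 0,"tz": 0,"ax": 0,"ay": 0,"az": 0,"jaw": 0}

```text
time_s: 11.82
position: [0.6381, 0.2544, 0.1991]
tcp_rot: [180.0, 0.1, 16.7]
ft_force: [-0.1, -0.1, -0.2]
width: -0.0001
grip_force: 0.0
```

```bash
python3 go.py; python3 -c "
from rig import *;import cv2
p,d=camera('scene');cv2.imwrite('pics/s3.png',p[:,:,::-1])"
```

```text
11.825 [0.6381 0.2544 0.1991] [1.7998e+02 1.2000e-01 1.6660e+01] [ -13.9   32.4  -19.1   88.9   11.6   60.8 -109.3] [-0.11 -0.09 -0.16] -0.00012926440349101483
ball [-22.28  28.55   8.46]
pocket [-9.49 16.04  8.93]
timer [0.11 0.01 9.91]
```

View pics/s3.png

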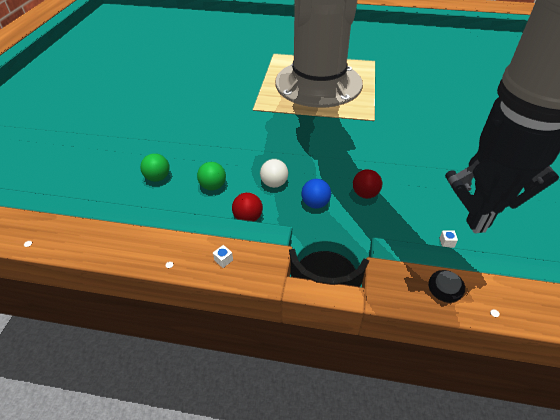

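The balls and chalks are where they were (red 247,208; chalks 449,239 and 222,256), the button (449,284) is up, and the hand is clear.

```bash
python3 -c "
from rig import *;print(hand_in())"
```

```text
the job is handed in; nothing more can be done
None
```

The job is handed in, with no verdict returned: I pointed at the cushion ball and then the side pocket for two seconds each, and pressed the timer fully down and released it. The last picture shows the balls and chalks unmoved, the button up and the hand clear.

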